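Clamp a heel block in the cobbler's jig and hold the lever

ROBOT

A 7-joint arm with a two-finger parallel gripper is mounted at the origin on the work surface. World frame = base frame: x ahead of the robot, y to its left, z up, the work surface at z = 0. Lengths are in m, angles in degrees, forces in N, time in s.
With the tool pointing down it reaches from about 0.4 to 0.925 m from the base axis. Payload 4.1 kg.
Tool frame: the origin (TCP) lies on the mounting face of the last link; the fingertips stand 173 mm ahead of it and the grasp point (between the pads) lies 155 mm ahead of it; z points along the fingers, y is the direction in which the jaws open and shut (so a half turn about z gives the same grasp; the last joint's range is limited). The gripper opens to 85 mm and grips with 20 to 120 N. Pads are 22 mm wide; open, the fingers measure 114 mm over their backs; the gripper's body (76 mm by 85 mm) begins 54 mm behind the grasp point. The pads swing forward as they close: fully open they stand 13 mm farther back than shut.
Start: joints at [67.609, 22.827, 2.584, 88.041, -1.071, 69.15, -2.905], TCP at [0.187, -0.623, 0.405] pointing down, gripper open.
Joint ranges: [-161.44, 161.44], [-28.35, 127.94], [-78.24, 83.42], [0, 140.83], [-78.03, 258.03], [13.02, 114.36], [-168.23, 168.23]. Speed limits (degrees/s): [147.25, 147.25, 180, 180, 180, 180, 180].

INTERFACE

Orientations are given as [roll, pitch, yaw] about the fixed x, y, z axes, in that order (R = Rz(yaw) Ry(pitch) Rx(roll)).
In Python, from rig import ctrl, optics gives the robot as it stands.
- The arm moves only by the shell command python3 -m creep 'ROWS' [FORCE]. ROWS is JSON, a list of rows, each an object with "claw": the opening, from -1 (shut) to 1 (fully open), so that 0 is half open; "dp": the shift along the tool's x, y, z in cm, a list of three; "dr": the turn, a rotation vector about the tool's x, y, z in rad, a list of three. In form: [{"claw": claw, "dp": [dx, dy, dz], "dr": [wx, wy, wz]}, ...]. A call has 1 to 5 rows; each row shifts and turns the commanded pose from where the row before left it, along the tool's axes as they then stand; what a row does not reach is not made up. A row lasts 1/8 s, in which the tool goes at most 62.5 mm and 10.7 degrees, less where a joint would pass 70% of its speed; a pose out of reach is approached as far as the arm can. A call with a gripper value outside its range is refused whole. The fingers move at their own pace and stop on an object; FORCE is the grip in N (left out, the last holds). Time passes only in rows, so rows that do not move let the fingers close. It gives the time, the measured TCP pose, the force and the opening at its end, in the units of the state.
- ctrl.state(): the state, without advancing time (a new reading comes with each control period).
- optics.get_image(name): name is "side" or "top"; returns (picture, depth): 480x640x3 uint8, red, green, blue; 480x640 float32, m along the optical axis (not along the pixel's ray), 0 where there is no reading.
- optics.camera_params(name): a dict with "mtx" (3x3 intrinsics, pixels), "T" (4x4, takes a point from camera to world coordinates). Camera axes: x right, y up, looking along -z (the intrinsics and any distortion apply to the point x, -y, -z); pixel columns grow to the right and rows downward; lengths in m; the calibration is good to about 2 mm. A picture is of the moment at which its call begins. camera_params takes no time and is no camera call.
- ctrl.hand_in(): hands the job in, once; it reports no verdict.
The state is a dict: "t": time; "qpos": joint angles; "qvel": joint speeds; "joint_efforts": joint torques, N m; "tcp_pos": TCP position; "tool_rot": TCP orientation; "contact_force": force on the tool from outside, world axes, zero at the start; "torque": the same for the moment, N m; "gripper_width": opening from 0.0 (shut) to 1.0 (fully open).
Only numpy, scipy, OpenCV 4.12 (cv2) and the standard library are available. Lean on these libraries where they do the work, as an engineer would, in place of code of your own. Each camera call takes 0.05 s, during which the arm holds its last target.

TASK

Set the loose D-shaped wooden heel block upright and flat in the matching pocket of the heel jig, its round back towards the tall stop, and let go of it while the jig's lever is still up. Then press the sprung lever down by its wooden pad until the lever bar is level, so that its plunger clamps the heel, and finish while holding it there: do not let go, as the lever springs back. Leave the tins, brush, shoe horn, dauber and square offcut where they are.

Things in the scene. Friction and masses are not known exactly. Their poses are not given: they have to be found in the camera images.
- heel: Loose D-shaped heel block of brown wood, 50 mm wide (x), 55 long (y), 50 tall, about 110 g, standing upright (z up) on a D-shaped end. Origin on the underside at the centre of the round back's arc (radius 25 mm, bulging to +y); the flat face is at y = -30 mm, the flat parallel sides at x = -25 and 25 mm, y = -30 to 0.
- jig: The heel jig, fixed to the bench, placed and turned differently each time: plywood base (x -60..60, y -105..60, 15 mm thick), D-shaped pocket near its +y end, sprung lever reaching out to its -y side between two steel cheeks (x -22..22, y -83..-57 mm, top 99 mm above the bench). Origin on the bench under the pocket, z up.
- pocket (a point): Pocket floor, 15 mm above the bench, axes as the jig's; a heel with its origin here and its axes parallel is seated. Play 2 mm in x and +y, 3 mm in -y; sloped lead-ins. Above the floor: side walls 15 mm high (x 27 to 37 mm either side, y -31..5), oblique corner pieces 14 mm, tall stop at y 27..39 (60 wide, 43 high), lip 6 mm high at y -41..-33.
- lever (a joint): Lever angle, rad: 0 = up as found (bar rising 0.45 rad, 26 degrees, outwards from the hinge), 0.45 = bar level, 0.60 = lower stop. A spring returns it to 0 when released; pressed at the pad it takes 1 to 2 N to start and about 8 N to hold level with a heel clamped.
- lever_pad (a point): Centre of the flat top of the wooden pad on the lever's outer end (36 mm wide, 60 mm along the lever): press here. It lies 125 mm from the hinge axis along the bar (to jig -y) and 12 mm above the bar's centre line; its z is normal to the pad, its y points along the bar to the hinge. It sinks on an arc, from 150 mm above the bench to 97 mm at level.
- lever_hinge (a point): Point on the lever's hinge axis (jig x), 85 mm above the bench, 70 mm from the pocket centre towards jig -y.
- plunger: Sprung steel plunger with a rubber nose 14 mm across, driven by the lever's lower end, 40 mm above the bench. As the lever goes down it slides level to jig +y, 20 mm in all, and pushes the heel's flat face towards the tall stop (about 10 N at level). With the lever up the nose is about 11 mm clear of a seated heel. Origin at its rear, 48 mm behind the nose.
- offcut: Bystander: plain rectangular offcut of the same wood, 50 x 62 x 28 mm tall, origin under its centre. It may lie at either of two places, the heel at the other.
- tin_a: Bystander: closed black polish tin, 75 mm across, 23 mm high, on the far side of the jig, origin under its centre.
- tin_b: Bystander: closed black polish tin, same size, to the right, origin under its centre.
- brush: Bystander: wooden-backed horsehair brush, 54 x 155 x 40 mm, bristles down, long in its y, origin under its centre.
- horn: Bystander: red plastic shoe horn lying flat, about 155 mm long (y), 36 mm wide, origin near its middle underneath.
- dauber: Bystander: steel dauber lying flat, about 145 mm long (y), 12 mm high, round head 36 mm across at its +y end; origin underneath, 10 mm from the head's centre.
There are look-alikes about, which are no part of the job. Leave any orange or purple look-alike of the heel alone.

How it is judged:
By the outcome, as a careful person would: the job done as asked, in the order asked, and still so for the second after the job is handed in, while the arm keeps its last pose, push and grip.
It also fails if it takes over 45 s, if anything falls off the work surface, if the arm or the gripper's body presses on something with over 40 N, if the wrist force passes 120 N, or if a joint passes its speed limit or range.

## Working session

There is one attempt and no reset: what is moved stays moved. The work goes in short steps, Python scripts to look and compute and a shell command to move; the robot and the scene stay as the last step left them, time stands still between calls to the robot, and variables do not carry over. Pictures are saved under pics/ and viewed, and the job is handed in when it is done.

```bash
ls; mkdir -p pics
python3 - <<'E'
from rig import ctrl, optics
import cv2,numpy as np
print(ctrl.state())
for n in("side","top"):
    p,d=optics.get_image(n); cv2.imwrite(f"pics/{n}0.png",p[:,:,::-1]); np.save(f"pics/{n}0.npy",d)
    c=optics.camera_params(n); print(n,c)
E
```

```text
pics
{'t': 0.0, 'qpos': array([67.61044163, 22.87261673,  2.58053964, 88.11420796, -1.07089388,
       69.15200505, -2.90422314]), 'qvel': array([-0.04883266,  0.00884316,  0.00728575, -0.07605943,  0.06155598,
        0.02700828,  0.06878487]), 'joint_efforts': array([-3.43056890e-04, -4.75114632e+01,  1.36476506e+00, -2.54216301e+01,
        1.15762290e-02,  9.47260181e-03, -1.81755198e-06]), 'tcp_pos': array([ 0.18692446, -0.62222852,  0.40365512]), 'tool_rot': array([-1.79885628e+02,  8.52343653e-03,  1.67243016e+01]), 'contact_force': array([-0.51641715, -0.46814411,  0.08855988]), 'torque': array([ 0.02842227,  0.00598098, -0.00422389]), 'gripper_width': 0.9998791908993965}
side {'mtx': array([[560.19525409,   0.        , 325.69960997],
       [  0.        , 560.19525409, 247.25400347],
       [  0.        ,   0.        ,   1.        ]]), 'T': array([[-0.95418084,  0.21353581, -0.20962199,  0.2604641 ],
       [-0.29922794, -0.68383723,  0.66545419,  0.82997558],
       [-0.00124902,  0.6976884 ,  0.71640026,  0.97671316],
       [ 0.        ,  0.        ,  0.        ,  1.        ]])}
top {'mtx': array([[466.44962434,   0.        , 325.322062  ],
       [  0.        , 466.44962434, 235.6950661 ],
       [  0.        ,   0.        ,   1.        ]]), 'T': array([[ 0.07951363,  0.97639789, -0.20081022,  0.31089049],
       [-0.9968175 ,  0.07903342, -0.01042036,  0.00479368],
       [ 0.0056963 ,  0.2009997 ,  0.97957474,  1.16637039],
       [ 0.        ,  0.        ,  0.        ,  1.        ]])}
```

View pics/top0.png

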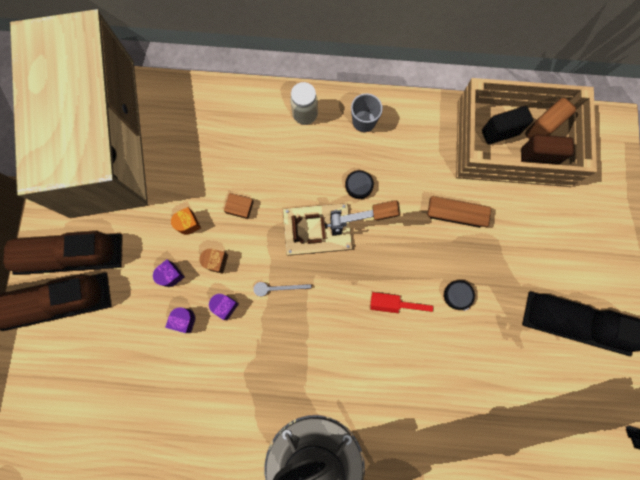

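View pics/side0.png

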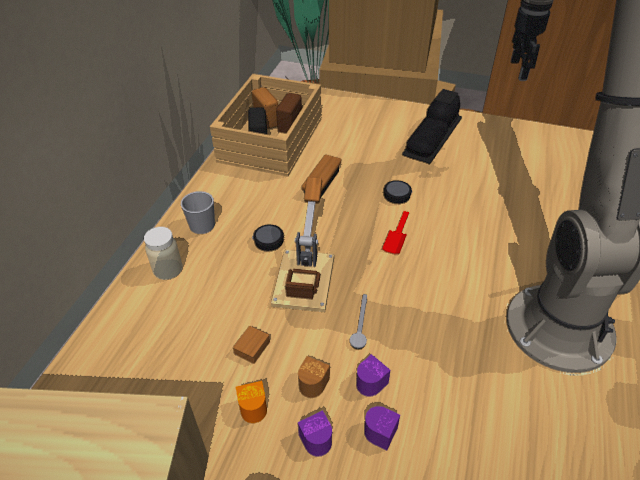

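Both pictures: what could be taken for the heel, by top pixel: brown D block (213,259), rectangular brown offcut (239,205), orange look-alike (185,220), purple look-alikes (167,273), (222,306), (180,320). By the description I choose the brown one at (213,259), which is at side pixel (314,376). The jig is at top (318,229), lever pad (386,210).

Run:
```python
import cv2,numpy as np
t=cv2.imread("pics/top0.png");s=cv2.imread("pics/side0.png")
a=cv2.resize(t[185:285,150:290],None,fx=2.8,fy=2.8,interpolation=cv2.INTER_CUBIC)
b=cv2.resize(s[320:420,220:360],None,fx=2.8,fy=2.8,interpolation=cv2.INTER_CUBIC)
c=cv2.resize(t[180:270,270:410],None,fx=2.8,fy=2.8,interpolation=cv2.INTER_CUBIC)
d=cv2.resize(s[170:320,250:360],(392,534),interpolation=cv2.INTER_CUBIC)[-300:]
A=np.hstack([a,b]);B=np.hstack([cv2.resize(c,(392,300)),d[:, :392]])
cv2.imwrite("pics/crop.png",np.vstack([A,B]))
```

```text
(no output)
```

View pics/crop.png

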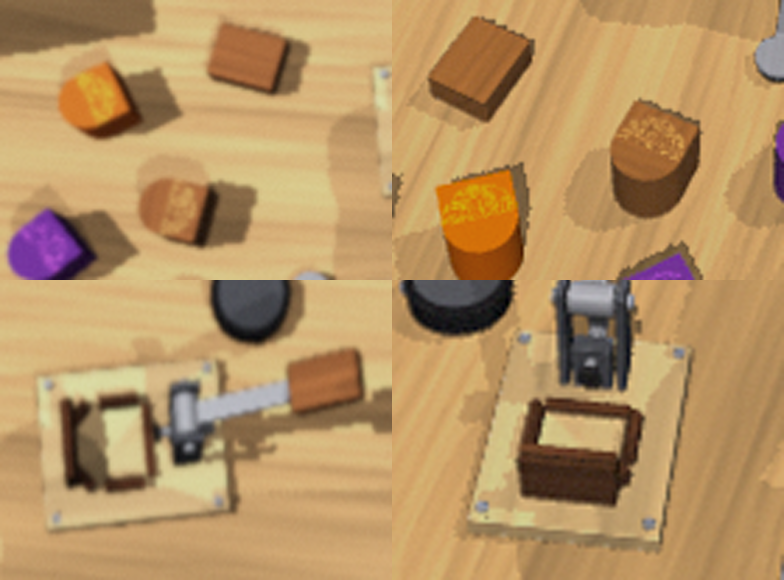

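The crop shows the brown piece at top (213,259): standing upright, D-shaped top, round back to image left and flat face to image right. It is the heel. Next I measure.

```bash
cat > h.py <<'E'
import cv2,numpy as np
from rig import ctrl, optics
def cloud(n,d):
    c=optics.camera_params(n);K=c["mtx"];T=c["T"]
    v,u=np.mgrid[:480,:640]
    p=np.stack([(u-K[0,2])/K[0,0]*d,-(v-K[1,2])/K[1,1]*d,-d],-1)
    return p@T[:3,:3].T+T[:3,3]
def proj(n,P):
    c=optics.camera_params(n);K=c["mtx"];T=c["T"]
    q=(np.asarray(P,float)-T[:3,3])@T[:3,:3]
    return np.stack([K[0,2]+K[0,0]*q[...,0]/-q[...,2],K[1,2]-K[1,1]*q[...,1]/-q[...,2]],-1)
def ray(n,uv,z):
    c=optics.camera_params(n);K=c["mtx"];T=c["T"];uv=np.asarray(uv,float)
    r=np.stack([(uv[...,0]-K[0,2])/K[0,0],-(uv[...,1]-K[1,2])/K[1,1],-np.ones(uv.shape[:-1])],-1)@T[:3,:3].T
    return T[:3,3]+r*((z-T[2,3])/r[...,2])[...,None]
E
python3 - <<'E'
from h import *
for n,(hu,hv),(ou,ov),jr in (("top",(213,259),(239,205),(275,410,190,265)),("side",(314,376),(252,343),(265,340,170,315))):
    d=np.load(f"pics/{n}0.npy");P=cloud(n,d)
    ok=d>0
    t=P[300:420,300:420] if n=="side" else P[330:400,100:250]
    print(n,"table z",np.median(t[...,2]))
    s=np.s_[hv-35:hv+35,hu-35:hu+35]
    Q=P[s].reshape(-1,3);
    top=Q[(Q[:,2]>.044)&(Q[:,2]<.06)]
    # keep component near centre
    ctr=P[hv,hu]; top=top[np.linalg.norm(top[:,:2]-ctr[:2],axis=1)<.045]
    print("heel n",len(top),"z",np.median(top[:,2]),"rect",cv2.minAreaRect((top[:,:2]*1000).astype(np.float32)))
    hull=cv2.convexHull((top[:,:2]*1000).astype(np.float32))[:,0]
    print(np.round(hull,1).tolist())
    u0,u1,v0,v1=jr;Q=P[v0:v1,u0:u1].reshape(-1,3)
    b=Q[(Q[:,2]>.010)&(Q[:,2]<.020)]
    print("base",len(b),np.median(b[:,2]),cv2.minAreaRect((b[:,:2]*1000).astype(np.float32)))
    for lo,hi in((.026,.033),(.05,.065),(.12,.18)):
        b=Q[(Q[:,2]>lo)&(Q[:,2]<hi)]
        if len(b)>5:print(lo,hi,len(b),b.mean(0).round(4),cv2.minAreaRect((b[:,:2]*1000).astype(np.float32)))
E
```

```text
top table z -0.00047914404224969065
heel n 427 z 0.04937469917996484 rect ((461.4412841796875, 288.40234375), (55.03849792480469, 49.83186340332031), 82.19010162353516)
[[487.0, 296.20001220703125], [484.29998779296875, 303.79998779296875], [475.8999938964844, 312.0], [473.1000061035156, 313.79998779296875], [467.8999938964844, 315.20001220703125], [465.70001220703125, 315.5], [458.1000061035156, 316.6000061035156], [448.29998779296875, 312.20001220703125], [442.29998779296875, 305.5], [439.1000061035156, 300.70001220703125], [437.29998779296875, 296.1000061035156], [434.8999938964844, 278.1000061035156], [434.3999938964844, 271.29998779296875], [435.1000061035156, 267.20001220703125], [435.3999938964844, 265.20001220703125], [442.70001220703125, 263.3999938964844], [471.8999938964844, 259.20001220703125], [479.79998779296875, 258.29998779296875], [482.6000061035156, 259.0], [483.79998779296875, 268.3999938964844]]
base 2247 0.01498214918715779 ((584.6212768554688, 10.348129272460938), (150.8084259033203, 230.12509155273438), 10.167793273925781)
0.026 0.033 144 [0.5668 0.049  0.029 ]
[... 1279 characters left out ...]
0061035156, 262.70001220703125], [480.79998779296875, 265.3999938964844], [481.6000061035156, 269.1000061035156], [483.5, 281.20001220703125]]
base 2207 0.014392815896155042 ((632.3110961914062, -99.20950317382812), (192.03948974609375, 485.4778747558594), 15.462855339050293)
0.026 0.033 220 [ 0.574  -0.0049  0.0291] ((629.9973754882812, -103.80111694335938), (147.29432678222656, 442.8258972167969), 11.16320514678955)
0.05 0.065 198 [0.5601 0.058  0.0548] ((556.9249877929688, 43.9661865234375), (59.96617126464844, 124.6117935180664), 4.3952860832214355)
0.12 0.18 456 [ 0.587  -0.1054  0.1444] ((587.4569091796875, -105.0296630859375), (36.10048294067383, 68.7842025756836), 10.158418655395508)
```

Run:
```python
from h import *
def rect(m,P,o=True):
    n,l,st,c=cv2.connectedComponentsWithStats(m.astype(np.uint8),connectivity=8)
    k=1+np.argmax(st[1:,4]); Q=(P[l==k][:,:2]*1000).astype(np.float32)
    r=cv2.minAreaRect(Q); return len(Q),np.round(P[l==k].mean(0)*1000,1),np.round(cv2.boxPoints(r),1).tolist(),np.round(r[1],1),round(r[2],2)
for n in("top","side"):
    d=np.load(f"pics/{n}0.npy");P=cloud(n,d)
    near=(np.hypot(P[...,0]-.57,P[...,1]-.0)<.2)
    Z=P[...,2]
    yy=P[...,1];xx=P[...,0]
    print(n)
    print("base",rect(near&(Z>.011)&(Z<.019)&(np.hypot(xx-.57,yy-.02)<.125),P))
    print("stop",rect(near&(Z>.052)&(Z<.064)&(yy>.05),P))
    print("walls",rect(near&(Z>.025)&(Z<.034)&(np.hypot(xx-.57,yy-.04)<.06),P))
    print("cheek",rect(near&(Z>.09)&(Z<.105)&(np.hypot(xx-.57,yy+.03)<.05),P))
    pad=near&(Z>.12)&(Z<.18)
    print("pad",rect(pad,P))
    Q=P[pad];A=np.c_[Q[:,:2],np.ones(len(Q))];print(np.linalg.lstsq(A,Q[:,2],rcond=None)[0])
```

```text
top
base (2093, array([560.,  43.,  15.]), [[490.29998779296875, 110.30000305175781], [519.0999755859375, -52.20000076293945], [638.4000244140625, -31.100000381469727], [609.5, 131.39999389648438]], array([121.1, 165. ]), 10.07)
stop (89, array([554.5,  93.8,  56. ]), [[525.0999755859375, 94.19999694824219], [527.2000122070312, 83.0999984741211], [584.9000244140625, 94.0], [582.7999877929688, 105.0999984741211]], array([58.7, 11.3]), 10.68)
walls (44, array([594.2,  54.4,  28.3]), [[586.2000122070312, 71.0999984741211], [592.2999877929688, 36.099998474121094], [601.2000122070312, 37.70000076293945], [595.0999755859375, 72.5999984741211]], array([ 9.1, 35.5]), 9.84)
cheek (243, array([573. , -14.1,  96.8]), [[548.2000122070312, 1.899999976158142], [554.7999877929688, -46.29999923706055], [599.2000122070312, -40.20000076293945], [592.5999755859375, 8.0]], array([44.8, 48.6]), 7.77)
pad (502, array([ 588.9, -112. ,  147.3]), [[565.5999755859375, -71.19999694824219], [577.5999755859375, -149.0], [613.5, -143.39999389648438], [601.5999755859375, -65.69999694824219]], array([36.4, 78.7]), 
[... 468 characters left out ...]
[59.7, 10.6]), 11.58)
walls (42, array([591.9,  57.6,  27.7]), [[584.5, 75.5], [591.0999755859375, 38.400001525878906], [599.0, 39.900001525878906], [592.4000244140625, 76.9000015258789]], array([ 8. , 37.6]), 10.12)
cheek (239, array([571.3, -11.8,  96.2]), [[545.5999755859375, 6.699999809265137], [555.2000122070312, -49.79999923706055], [599.0, -42.29999923706055], [589.4000244140625, 14.199999809265137]], array([44.5, 57.3]), 9.64)
pad (456, array([ 587. , -105.4,  144.4]), [[563.5999755859375, -74.4000015258789], [575.7999877929688, -142.10000610351562], [611.2999877929688, -135.6999969482422], [599.2000122070312, -68.0]], array([36.1, 68.8]), 10.16)
[ 0.14750135 -0.56634157 -0.0018777 ]
```

```bash
cat >> h.py <<'E'
def togo(pos,yaw=None):
    from scipy.spatial.transform import Rotation as R
    s=ctrl.state();M=R.from_euler("xyz",s["tool_rot"],degrees=True)
    print("t",round(s["t"],2),"tcp",s["tcp_pos"].round(4),"rot",s["tool_rot"].round(2),"q",s["qpos"].round(0),"F",s["contact_force"].round(1),"w",round(s["gripper_width"],3))
    print("dp cm",(M.inv().apply(np.array(pos)-s["tcp_pos"])*100).round(2),end=" ")
    if yaw is not None: print("dr",(M.inv()*R.from_euler("xyz",[180,0,yaw],degrees=True)).as_rotvec().round(3))
    else: print()
E
python3 -m creep '[{"claw":1,"dp":[4.07,-2.67,0],"dr":[0,0,0]},{"claw":1,"dp":[4.07,-2.67,0],"dr":[0,0,0]},{"claw":1,"dp":[4.07,-2.67,0],"dr":[0,0,0]},{"claw":1,"dp":[4.07,-2.67,0],"dr":[0,0,0]},{"claw":1,"dp":[4.07,-2.67,0],"dr":[0,0,0]}]' 40
python3 -c "
from h import *
togo([.50,-.25,.40],16.7)"
```

```text
t: 0.72
tcp_pos: [0.3443, -0.4346, 0.4044]
tool_rot: [-180.0, 0.0, 16.7]
contact_force: [1.1, 0.2, 0.1]
gripper_width: 0.996
t 0.72 tcp [ 0.3443 -0.4346  0.4044] rot [-1.7998e+02  1.0000e-02  1.6720e+01] q [ 50.  13.  -4. 101.   1.  66. -27.] F [1.1 0.2 0.1] w 0.996
dp cm [ 20.23 -13.2    0.44] dr [-0.  0.  0.]
```

```bash
python3 -m creep '[{"claw":1,"dp":[4.0,-2.6,0],"dr":[0,0,0]},{"claw":1,"dp":[4.0,-2.6,0],"dr":[0,0,0]},{"claw":1,"dp":[4.0,-2.6,0],"dr":[0,0,0]},{"claw":1,"dp":[4.0,-2.6,0],"dr":[0,0,0]},{"claw":1,"dp":[4.0,-2.6,0],"dr":[0,0,0]}]'
python3 -m creep '[{"claw":1,"dp":[1.1,-5.1,0],"dr":[0,0,0]},{"claw":1,"dp":[1.1,-5.1,0],"dr":[0,0,0]},{"claw":1,"dp":[1.1,-5.1,0],"dr":[0,0,0]},{"claw":1,"dp":[1.1,-5.1,0],"dr":[0,0,0]},{"claw":1,"dp":[1.1,-5.1,0],"dr":[0,0,0]}]'
python3 -m creep '[{"claw":1,"dp":[1.1,-5.1,0],"dr":[0,0,0]},{"claw":1,"dp":[1.1,-5.1,0],"dr":[0,0,0]},{"claw":1,"dp":[1.1,-5.1,0],"dr":[0,0,0]},{"claw":1,"dp":[1.1,-5.1,0],"dr":[0,0,0]},{"claw":1,"dp":[1.1,-5.1,0],"dr":[0,0,0]}]'
python3 -c "
from h import *
togo([.459,.2775,.30],82)"
```

```text
t: 1.35
tcp_pos: [0.4983, -0.2528, 0.4044]
tool_rot: [-180.0, 0.0, 16.7]
contact_force: [0.9, -0.7, -0.9]
gripper_width: 0.998
t: 1.98
tcp_pos: [0.4764, 0.0076, 0.4045]
tool_rot: [180.0, 0.0, 16.7]
contact_force: [1.4, 0.8, -0.3]
gripper_width: 1.001
t: 2.6
tcp_pos: [0.4559, 0.2673, 0.4044]
tool_rot: [180.0, 0.0, 16.7]
contact_force: [0.7, -0.3, -0.0]
gripper_width: 1.0
t 2.6 tcp [0.4559 0.2673 0.4044] rot [1.7997e+02 1.0000e-02 1.6700e+01] q [  -5.   13.  -35.  104.    8.   66. -116.] F [ 0.7 -0.3 -0. ] w 1.0
dp cm [ 0.6  -0.89 10.44] dr [ 0.    0.   -1.14]
```

```bash
python3 -m creep '[{"claw":1,"dp":[0.6,-0.9,2],"dr":[0,0,-0.163]},{"claw":1,"dp":[0,0,2],"dr":[0,0,-0.163]},{"claw":1,"dp":[0,0,2],"dr":[0,0,-0.163]},{"claw":1,"dp":[0,0,2],"dr":[0,0,-0.163]},{"claw":1,"dp":[0,0,2],"dr":[0,0,-0.163]}]'
python3 -m creep '[{"claw":1,"dp":[0,0,0.4],"dr":[0,0,-0.163]},{"claw":1,"dp":[0,0,0],"dr":[0,0,-0.163]},{"claw":1,"dp":[0,0,0],"dr":[0,0,0]}]'
python3 - <<'E'
from h import *
togo([.459,.2775,.25],82)
for n in("side","top"):
    p,d=optics.get_image(n); cv2.imwrite(f"pics/{n}1.png",p[:,:,::-1]); np.save(f"pics/{n}1.npy",d)
a=cv2.resize(cv2.imread("pics/top1.png")[200:320,150:290],(400,343),interpolation=2)
b=cv2.resize(cv2.imread("pics/side1.png")[230:430,230:400],(400,471),interpolation=2)[-343:]
cv2.imwrite("pics/c1.png",np.hstack([a,b]))
E
```

```text
t: 3.22
tcp_pos: [0.4592, 0.2761, 0.3037]
tool_rot: [-180.0, 0.0, 63.7]
contact_force: [-0.0, 0.3, 0.5]
gripper_width: 1.003
t: 3.6
tcp_pos: [0.4593, 0.2761, 0.3002]
tool_rot: [-179.9, 0.0, 82.0]
contact_force: [-0.7, -0.8, 0.5]
gripper_width: 1.002
t 3.6 tcp [0.4593 0.2761 0.3002] rot [-1.7994e+02  2.0000e-02  8.1980e+01] q [  1.  22. -45. 109.  19.  56. -61.] F [-0.7 -0.8  0.5] w 1.002
dp cm [ 0.14 -0.05  5.02] dr [-0.001  0.    -0.   ]
```

View pics/c1.png

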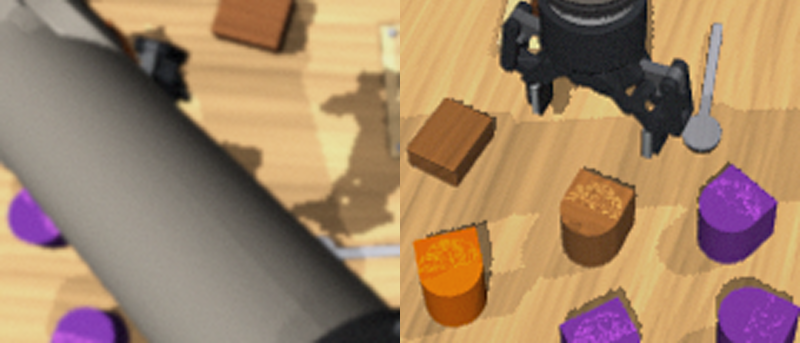

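The side view shows the open fingers above the heel, tips at about crop (545,105) and (650,150); in the top view the arm hides the heel. I check the camera offset against the known fingertip place.

Run:
```python
from h import *
d=np.load("pics/side1.npy");P=cloud("side",d)
th=np.radians(82);x=np.array([np.cos(th),np.sin(th)]);y=np.array([np.sin(th),-np.cos(th)])
s=np.array([.4593,.2761]);Z=P[...,2]
m=(Z>.12)&(Z<.19)&(np.hypot(P[...,0]-s[0],P[...,1]-s[1])<.08)
Q=P[m];a=np.c_[(Q[:,:2]-s)@x,(Q[:,:2]-s)@y,Q[:,2]]*1000
for k in(-1,1):
    f=a[a[:,1]*k>10]
    for lo in range(120,180,8):
        g=f[(f[:,2]>=lo)&(f[:,2]<lo+8)]
        if len(g):print(k,lo,len(g),"x",g[:,0].min().round(1),g[:,0].max().round(1),"y",g[:,1].min().round(1),g[:,1].max().round(1))
```

```text
-1 136 4 x 7.5 12.1 y -49.6 -43.4
-1 144 16 x -4.8 13.3 y -56.9 -43.3
-1 152 31 x -4.2 13.1 y -57.3 -42.5
-1 160 29 x -1.9 14.1 y -57.4 -43.4
-1 168 21 x 3.1 13.0 y -57.5 -43.1
-1 176 16 x -6.6 14.6 y -59.8 -44.0
1 136 12 x -8.1 11.2 y 41.4 49.7
1 144 28 x -9.7 13.7 y 41.4 53.5
1 152 27 x -9.6 12.5 y 41.3 55.9
1 160 28 x -8.6 14.0 y 41.5 55.5
1 168 25 x 1.7 13.8 y 41.3 55.4
1 176 14 x 5.5 13.9 y 41.9 60.9
```

```bash
python3 -m creep '[{"claw":1,"dp":[0,0,3],"dr":[0,0,0]},{"claw":1,"dp":[0,0,3],"dr":[0,0,0]},{"claw":1,"dp":[0,0,2.5],"dr":[0,0,0]},{"claw":1,"dp":[0,0,1.5],"dr":[0,0,0]},{"claw":1,"dp":[0,0,1.0],"dr":[0,0,0]}]'
python3 -m creep '[{"claw":0.1,"dp":[0,0,0],"dr":[0,0,0]},{"claw":-0.2,"dp":[0,0,0],"dr":[0,0,0]},{"claw":-0.2,"dp":[0,0,0],"dr":[0,0,0]},{"claw":-0.2,"dp":[0,0,0],"dr":[0,0,0]},{"claw":-0.2,"dp":[0,0,0],"dr":[0,0,0]}]' 40
python3 -m creep '[{"claw":-0.2,"dp":[0,0,0],"dr":[0,0,0]},{"claw":-0.2,"dp":[0,0,0],"dr":[0,0,0]}]'
```

```text
t: 4.32
tcp_pos: [0.4595, 0.2764, 0.1902]
tool_rot: [180.0, 0.0, 82.1]
contact_force: [-0.2, -0.3, -0.4]
gripper_width: 1.003
t: 4.95
tcp_pos: [0.4598, 0.2768, 0.1916]
tool_rot: [179.9, -0.1, 82.1]
contact_force: [-0.3, -0.3, 5.6]
gripper_width: 0.581
t: 5.2
tcp_pos: [0.4598, 0.2768, 0.1916]
tool_rot: [179.9, -0.1, 82.1]
contact_force: [-0.6, 0.0, 6.4]
gripper_width: 0.58
```

```bash
python3 -m creep '[{"claw":-0.2,"dp":[0,0,-1],"dr":[0,0,0]},{"claw":-0.2,"dp":[0,0,-3],"dr":[0,0,0]},{"claw":-0.2,"dp":[0,0,-3],"dr":[0,0,0]},{"claw":-0.2,"dp":[0,0,-3],"dr":[0,0,0]},{"claw":-0.2,"dp":[0,0,-2],"dr":[0,0,0]}]'
python3 - <<'E'
from h import *
# grasp point in jig: heel y=-15 ; jig yaw 10
j=np.array([.5599,.0623]); yj=np.array([-np.sin(np.radians(10)),np.cos(np.radians(10))])
t=j-.015*yj; print(t)
togo([*t,.31],100)
p,d=optics.get_image("side"); cv2.imwrite("pics/side2.png",p[:,:,::-1]); np.save("pics/side2.npy",d)
cv2.imwrite("pics/c2.png",cv2.resize(p[200:400,220:420,::-1],(600,600),interpolation=2))
E
```

```text
t: 5.82
tcp_pos: [0.4593, 0.2763, 0.3121]
tool_rot: [179.9, -0.0, 82.1]
contact_force: [0.6, 1.0, -1.2]
gripper_width: 0.575
[0.56250472 0.04752788]
t 5.83 tcp [0.4593 0.2763 0.3121] rot [ 1.7995e+02 -1.0000e-02  8.2100e+01] q [  2.  22. -46. 109.  18.  57. -60.] F [ 0.6  1.  -1.2] w 0.575
dp cm [-21.24  13.37   0.21] dr [ 0.001 -0.    -0.312]
```

View pics/c2.png

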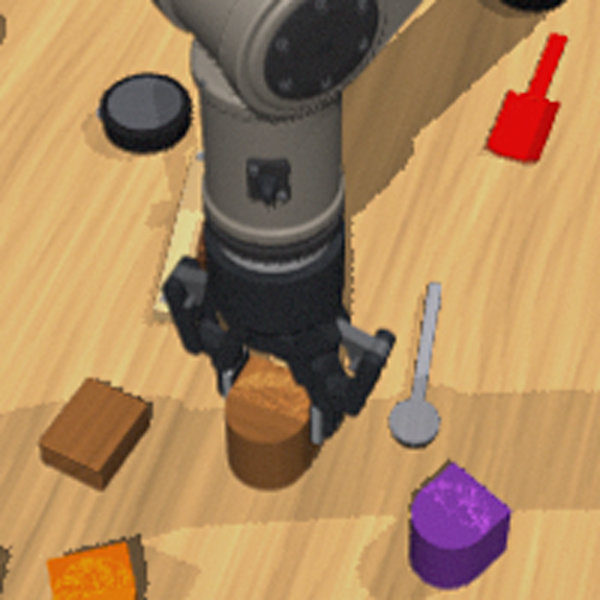

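The heel is held upright, its round back towards the side camera, at crop (268,430). I check where it sits in the hand.

Run:
```python
from h import *
d=np.load("pics/side2.npy");P=cloud("side",d);img=cv2.imread("pics/side2.png")
hsv=cv2.cvtColor(img,cv2.COLOR_BGR2HSV)
th=np.radians(82.1);x=np.array([np.cos(th),np.sin(th)]);y=np.array([np.sin(th),-np.cos(th)])
s=np.array([.4593,.2763]);Z=P[...,2]
m=(Z>.10)&(Z<.19)&(np.hypot(P[...,0]-s[0],P[...,1]-s[1])<.06)&(hsv[...,1]>90)
Q=P[m];a=np.c_[(Q[:,:2]-s)@x,(Q[:,:2]-s)@y,Q[:,2]]*1000
print(len(a),"z range",np.percentile(a[:,2],[0,2,98,100]))
top=a[a[:,2]>np.percentile(a[:,2],98)-3];print("top",len(top),top.min(0),top.max(0),np.median(top[:,2]))
sd=a[(a[:,2]<np.percentile(a[:,2],98)-6)&(a[:,0]>22)]
# circle fit
A=np.c_[2*sd[:,:2],np.ones(len(sd))];r=np.linalg.lstsq(A,(sd[:,:2]**2).sum(1),rcond=None)[0];print("arc centre",r[:2],np.sqrt(r[2]+r[0]**2+r[1]**2),len(sd))
# fixed R=25 centre
from scipy.optimize import least_squares
f=least_squares(lambda c:np.hypot(sd[:,0]-c[0],sd[:,1]-c[1])-25,[15,0],loss="soft_l1");print(f.x)
for k in(-1,1):
  mm=(Z>.13)&(Z<.18)&(np.hypot(P[...,0]-s[0],P[...,1]-s[1])<.08)&(hsv[...,1]<70)
  F=P[mm];b=np.c_[(F[:,:2]-s)@x,(F[:,:2]-s)@y]*1000;b=b[b[:,1]*k>20]
  print(k,len(b),np.percentile(b[:,0],[1,99]),np.percentile(b[:,1],[1,99]))
```

```text
1067 z range [118.09777113 121.92131307 173.05439797 189.55087044]
top 281 [-10.6025198  -52.55176893 170.06737339] [ 42.52546544  50.87081894 189.55087044] 170.9811731364882
arc centre [20.46449978 -1.59795806] 21.868580047296167 378
[16.99296895 -0.38609   ]
-1 96 [-2.1024251  13.35799281] [-39.07094136 -25.3174722 ]
1 53 [-8.62340995 13.41336924] [23.68969839 35.72615257]
```

```bash
python3 -m creep '[{"claw":-0.2,"dp":[-3,1.9,0],"dr":[0,0,0]},{"claw":-0.2,"dp":[-5,3.2,0],"dr":[0,0,0]},{"claw":-0.2,"dp":[-5,3.2,0],"dr":[0,0,0]},{"claw":-0.2,"dp":[-5,3.1,0],"dr":[0,0,0]},{"claw":-0.2,"dp":[-3.2,2,0],"dr":[0,0,0]}]'
python3 -m creep '[{"claw":-0.2,"dp":[0,0,0],"dr":[0,0,-0.1]},{"claw":-0.2,"dp":[0,0,0],"dr":[0,0,-0.1]},{"claw":-0.2,"dp":[0,0,1],"dr":[0,0,-0.112]},{"claw":-0.2,"dp":[0,0,1],"dr":[0,0,0]},{"claw":-0.2,"dp":[0,0,1],"dr":[0,0,0]}]'
python3 - <<'E'
from h import *
togo([.5625,.0475,.25],100)
for n in("side","top"):
    p,d=optics.get_image(n); cv2.imwrite(f"pics/{n}3.png",p[:,:,::-1]); np.save(f"pics/{n}3.npy",d)
a=cv2.resize(cv2.imread("pics/top3.png")[160:280,260:420],(400,300),interpolation=2)
b=cv2.resize(cv2.imread("pics/side3.png")[190:330,240:380],(400,400),interpolation=2)[-300:]
cv2.imwrite("pics/c3.png",np.hstack([a,b]))
E
```

```text
t: 6.5
tcp_pos: [0.5635, 0.0441, 0.3096]
tool_rot: [-179.9, 0.1, 81.9]
contact_force: [-0.4, -0.1, -0.8]
gripper_width: 0.58
t: 7.12
tcp_pos: [0.5627, 0.0478, 0.2796]
tool_rot: [-179.9, 0.0, 99.9]
contact_force: [-0.7, -0.2, -1.2]
gripper_width: 0.579
t 7.12 tcp [0.5627 0.0478 0.2796] rot [-179.93    0.     99.88] q [ 25.  27. -43. 106.  22.  56. -18.] F [-0.7 -0.2 -1.2] w 0.579
dp cm [-0.02 -0.02  2.96] dr [-0.001  0.    -0.002]
```

View pics/c3.png

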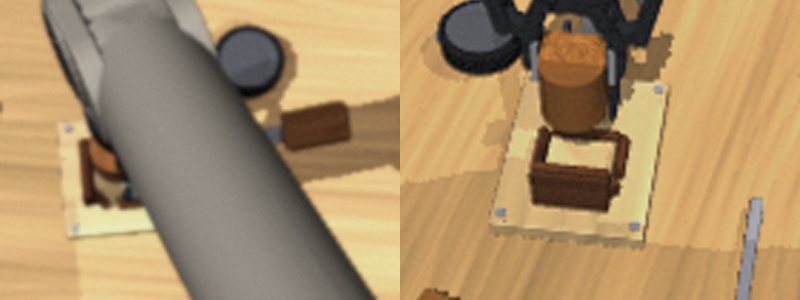

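The heel hangs over the pocket, back towards the stop: side crop (575,100) above the pocket (580,150). Now I measure it relative to the jig in the same side view.

Run:
```python
from h import *
from scipy.optimize import least_squares
d=np.load("pics/side3.npy");P=cloud("side",d);img=cv2.imread("pics/side3.png")
hsv=cv2.cvtColor(img,cv2.COLOR_BGR2HSV);Z=P[...,2]
th=np.radians(10);x=np.array([np.cos(th),np.sin(th)]);y=np.array([-np.sin(th),np.cos(th)])
o=np.array([.5583,.0652])
a=(P[...,:2]-o);a=np.stack([a@x,a@y,Z],-1)*1000
m=(Z>.09)&(Z<.133)&(np.hypot(a[...,0],a[...,1])<45)&(hsv[...,1]>90)
Q=a[m];sd=Q[Q[:,1]>5]
f=least_squares(lambda c:np.hypot(sd[:,0]-c[0],sd[:,1]-c[1])-25,[0,0],loss="soft_l1");print("heel rel jig (side)",f.x,len(sd),np.percentile(Q[:,2],[1,99]))
st=a[(Z>.052)&(Z<.064)&(a[...,1]>20)&(a[...,1]<45)&(abs(a[...,0])<40)]
print("stop",len(st),st.min(0),st.max(0))
```

```text
heel rel jig (side) [ 0.85659726 -0.87794507] 311 [ 90.61735612 132.67677191]
stop 96 [-29.38596462  28.90285908  52.09327221] [29.74700727 40.80197657 60.53074578]
```

```bash
python3 -m creep '[{"claw":-0.2,"dp":[0.07,-0.07,1.5],"dr":[0,0,0]},{"claw":-0.2,"dp":[0,0,2],"dr":[0,0,0]},{"claw":-0.2,"dp":[0,0,1.2],"dr":[0,0,0]},{"claw":-0.2,"dp":[0,0,0.7],"dr":[0,0,0]},{"claw":-0.2,"dp":[0,0,0],"dr":[0,0,0]}]'
python3 -m creep '[{"claw":-0.2,"dp":[0,0,0.4],"dr":[0,0,0]},{"claw":-0.2,"dp":[0,0,0.4],"dr":[0,0,0]},{"claw":-0.2,"dp":[0,0,0],"dr":[0,0,0]}]'
```

```text
t: 7.85
tcp_pos: [0.562, 0.0485, 0.2261]
tool_rot: [-179.9, -0.0, 100.0]
contact_force: [-0.1, -0.8, -1.4]
gripper_width: 0.576
t: 8.22
tcp_pos: [0.5621, 0.0484, 0.2185]
tool_rot: [-180.0, 0.0, 100.0]
contact_force: [0.1, -0.5, -1.3]
gripper_width: 0.585
```

```bash
python3 -m creep '[{"claw":-0.2,"dp":[0,0,0.3],"dr":[0,0,0]},{"claw":-0.2,"dp":[0,0,0.3],"dr":[0,0,0]},{"claw":-0.2,"dp":[0,0,0],"dr":[0,0,0]}]'
python3 -m creep '[{"claw":-0.2,"dp":[0,0,0.3],"dr":[0,0,0]},{"claw":-0.2,"dp":[0,0,0.2],"dr":[0,0,0]},{"claw":-0.2,"dp":[0,0,0],"dr":[0,0,0]}]'
```

```text
t: 8.6
tcp_pos: [0.562, 0.0484, 0.2124]
tool_rot: [-180.0, 0.0, 100.0]
contact_force: [0.0, 0.4, -0.6]
gripper_width: 0.577
t: 8.98
tcp_pos: [0.5621, 0.0485, 0.2074]
tool_rot: [-180.0, 0.0, 100.0]
contact_force: [0.6, -0.2, -1.5]
gripper_width: 0.58
```

```bash
python3 -m creep '[{"claw":-0.2,"dp":[0,0,0.1],"dr":[0,0,0]},{"claw":-0.2,"dp":[0,0,0.1],"dr":[0,0,0]},{"claw":-0.2,"dp":[0,0,0],"dr":[0,0,0]}]'
python3 - <<'E'
from h import *
p,d=optics.get_image("side"); cv2.imwrite("pics/side4.png",p[:,:,::-1]); np.save("pics/side4.npy",d)
cv2.imwrite("pics/c4.png",cv2.resize(p[200:330,240:370,::-1],(600,600),interpolation=2))
E
```

```text
t: 9.35
tcp_pos: [0.5623, 0.0486, 0.2066]
tool_rot: [180.0, 0.0, 100.0]
contact_force: [-2.9, 0.3, 5.5]
gripper_width: 0.584
```

View pics/c4.png

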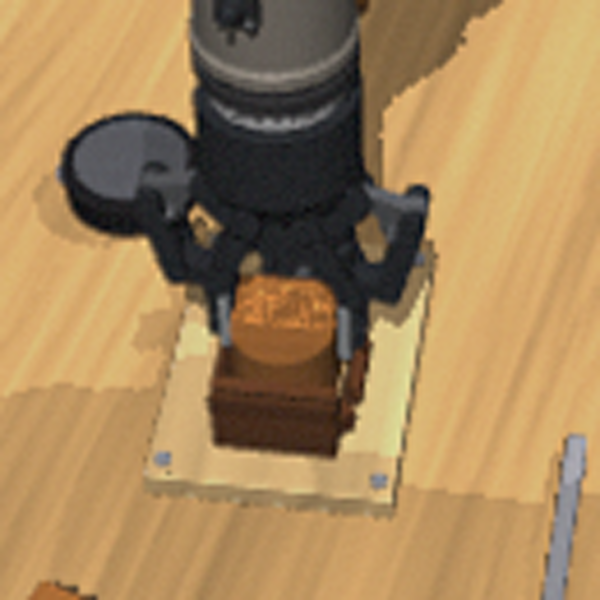

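The picture shows the heel in the pocket just behind the stop, its top (crop 285,305) a bit above the stop. Contact came at the expected height, so I release and lift.

```bash
python3 -m creep '[{"claw":0.3,"dp":[0,0,0],"dr":[0,0,0]},{"claw":0.6,"dp":[0,0,0],"dr":[0,0,0]},{"claw":0.8,"dp":[0,0,0],"dr":[0,0,0]},{"claw":0.8,"dp":[0,0,0],"dr":[0,0,0]}]'
python3 -m creep '[{"claw":0.8,"dp":[0,0,-1.5],"dr":[0,0,0]},{"claw":0.8,"dp":[0,0,-3.5],"dr":[0,0,0]},{"claw":0.8,"dp":[0,0,-5],"dr":[0,0,0]},{"claw":0.8,"dp":[0,0,-5],"dr":[0,0,0]}]'
python3 - <<'E'
from h import *
togo([.5625,.0475,.25],100)
for n in("side","top"):
    p,d=optics.get_image(n); cv2.imwrite(f"pics/{n}5.png",p[:,:,::-1]); np.save(f"pics/{n}5.npy",d)
a=cv2.resize(cv2.imread("pics/top5.png")[160:280,260:420],(400,300),interpolation=2)
b=cv2.resize(cv2.imread("pics/side5.png")[210:330,240:360],(400,400),interpolation=2)[-300:]
cv2.imwrite("pics/c5.png",np.hstack([a,b]))
d=np.load("pics/side5.npy");P=cloud("side",d);Z=P[...,2]
th=np.radians(10);x=np.array([np.cos(th),np.sin(th)]);y=np.array([-np.sin(th),np.cos(th)])
a=P[...,:2]-np.array([.5583,.0652]);a=np.stack([a@x,a@y,Z],-1)*1000
Q=a[(Z>.0605)&(Z<.071)&(np.hypot(a[...,0],a[...,1])<45)]
print(len(Q),"z",np.percentile(Q[:,2],[2,50,98]),Q.min(0),Q.max(0))
A=np.c_[Q[:,:2],np.ones(len(Q))];print("tilt",np.linalg.lstsq(A,Q[:,2],rcond=None)[0])
print(cv2.minAreaRect(Q[:,:2].astype(np.float32)))
E
```

```text
t: 9.9
tcp_pos: [0.5622, 0.0485, 0.2056]
tool_rot: [-180.0, 0.0, 100.0]
contact_force: [0.1, 0.6, -0.2]
gripper_width: 0.899
t: 10.4
tcp_pos: [0.562, 0.0487, 0.3581]
tool_rot: [180.0, 0.0, 100.0]
contact_force: [0.1, -0.1, -0.4]
gripper_width: 0.903
t 10.4 tcp [0.562  0.0487 0.3581] rot [179.96   0.   100.  ] q [ 28.  21. -46. 102.  17.  64. -14.] F [ 0.1 -0.1 -0.4] w 0.903
dp cm [-0.13  0.02 10.81] dr [0.001 0.    0.   ]
399 z [60.86456657 63.87996707 67.69853733] [-24.1662445  -31.08423423  60.55894356] [26.21220296 27.33008555 69.89194617]
tilt [ 1.34149716e-02 -1.95704028e-03  6.40366484e+01]
((0.5867652893066406, -1.993490219116211), (50.22327423095703, 58.47309112548828), 1.3466362953186035)
```

View pics/c5.png

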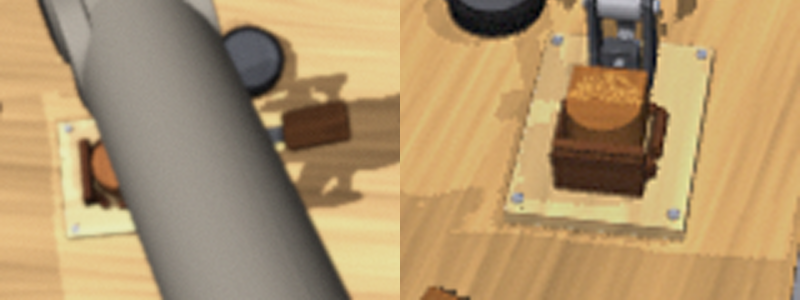

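The heel is seated: top flat (tilt under 0.02), height matching 65 mm with this camera's −0.6 mm bias, and the lever is still up. Next I shut the fingers and go above the pad.

```bash
python3 -m creep '[{"claw":-1,"dp":[0,0,-2.5],"dr":[0,0,0]},{"claw":-1,"dp":[0,0,-2],"dr":[0,0,0]},{"claw":-1,"dp":[-3,0,0],"dr":[0,0,0]},{"claw":-1,"dp":[-4,0,0],"dr":[0,0,0]},{"claw":-1,"dp":[-4,0,0],"dr":[0,0,0]}]' 30
python3 -m creep '[{"claw":-1,"dp":[-3.5,0,0],"dr":[0,0,0]},{"claw":-1,"dp":[-1.8,0,0],"dr":[0,0,0]},{"claw":-1,"dp":[0,0,2],"dr":[0,0,0]},{"claw":-1,"dp":[0,0,2],"dr":[0,0,0]},{"claw":-1,"dp":[0,0,0],"dr":[0,0,0]}]'
python3 - <<'E'
from h import *
togo([.5907,-.1123,.34],100)
for n in("side","top"):
    p,d=optics.get_image(n); cv2.imwrite(f"pics/{n}6.png",p[:,:,::-1]); np.save(f"pics/{n}6.npy",d)
a=cv2.resize(cv2.imread("pics/top6.png")[140:290,260:420],(400,375),interpolation=2)
b=cv2.resize(cv2.imread("pics/side6.png")[130:310,230:422],(400,375),interpolation=2)
cv2.imwrite("pics/c6.png",np.hstack([a,b]))
E
```

```text
t: 11.12
tcp_pos: [0.5813, -0.0607, 0.4012]
tool_rot: [180.0, 0.0, 100.0]
contact_force: [-0.3, 0.6, -0.3]
gripper_width: 0.002
t: 11.75
tcp_pos: [0.5892, -0.1102, 0.3579]
tool_rot: [-179.7, -0.1, 100.2]
contact_force: [0.6, -0.3, 0.0]
gripper_width: 0.002
t 11.75 tcp [ 0.5892 -0.1102  0.3579] rot [-1.7972e+02 -1.4000e-01  1.0016e+02] q [ 39.  25. -42.  97.  18.  65.   2.] F [ 0.6 -0.3  0. ] w 0.002
dp cm [-0.23  0.12  1.79] dr [-0.005 -0.002  0.003]
```

View pics/c6.png

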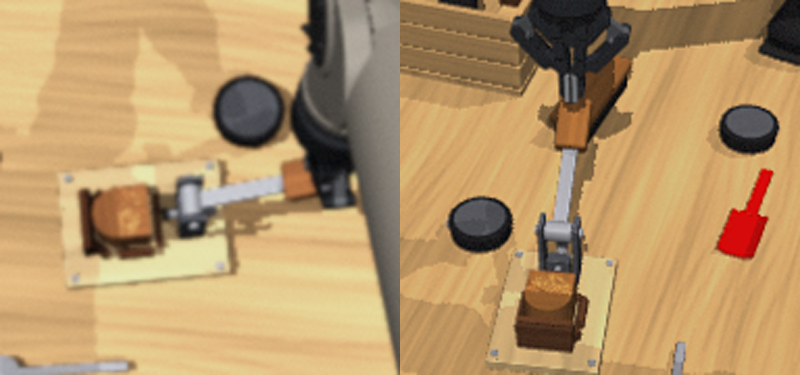

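Both views show the heel seated (top crop (125,215)), lever up, shut fingers over the pad (side crop (572,90)). Pressing along the arc.

```bash
python3 -m creep '[{"claw":-1,"dp":[-0.2,0.1,1.5],"dr":[0,0,0]},{"claw":-1,"dp":[0,0,1.2],"dr":[0,0,0]},{"claw":-1,"dp":[0,0,0.8],"dr":[0,0,0]},{"claw":-1,"dp":[0,0,0],"dr":[0,0,0]}]'
python3 -m creep '[{"claw":-1,"dp":[-0.35,0,0.8],"dr":[0,0,0]},{"claw":-1,"dp":[-0.35,0,0.8],"dr":[0,0,0]},{"claw":-1,"dp":[-0.3,0,0.8],"dr":[0,0,0]},{"claw":-1,"dp":[0,0,0],"dr":[0,0,0]}]'
```

```text
t: 12.35
tcp_pos: [0.5915, -0.1136, 0.3249]
tool_rot: [-179.9, -0.1, 100.0]
contact_force: [-0.4, 1.3, 0.3]
gripper_width: 0.0
t: 12.85
tcp_pos: [0.5935, -0.1241, 0.3011]
tool_rot: [-180.0, -0.0, 99.9]
contact_force: [-0.1, 0.6, 2.6]
gripper_width: -0.001
```

```bash
python3 -m creep '[{"claw":-1,"dp":[-0.2,0,0.8],"dr":[0,0,0]},{"claw":-1,"dp":[-0.2,0,0.8],"dr":[0,0,0]},{"claw":-1,"dp":[-0.1,0,0.8],"dr":[0,0,0]},{"claw":-1,"dp":[0,0,0.4],"dr":[0,0,0]},{"claw":-1,"dp":[0,0,0],"dr":[0,0,0]}]'
python3 - <<'E'
from h import *
togo([.5938,-.1297,.27],100)
for n in("side","top"):
    p,d=optics.get_image(n); cv2.imwrite(f"pics/{n}7.png",p[:,:,::-1]); np.save(f"pics/{n}7.npy",d)
a=cv2.resize(cv2.imread("pics/top7.png")[140:290,260:420],(400,375),interpolation=2)
b=cv2.resize(cv2.imread("pics/side7.png")[130:310,230:422],(400,375),interpolation=2)
cv2.imwrite("pics/c7.png",np.hstack([a,b]))
E
cat >> h.py <<'E'
def lever(f):
  for n,o in(("side",(.5583,.0652)),("top",(.5605,.0617))):
    P=cloud(n,np.load(f"pics/{n}{f}.npy"));Z=P[...,2]
    th=np.radians(10);x=np.array([np.cos(th),np.sin(th)]);y=np.array([-np.sin(th),np.cos(th)])
    a=P[...,:2]-np.array(o);a=np.stack([a@x,a@y,Z],-1)*1000
    Q=a[(abs(a[...,0])<5)&(a[...,1]<-95)&(a[...,1]>-160)&(Z>.07)&(Z<.16)]
    if len(Q)<8: print(n,"few",len(Q));continue
    k=np.polyfit(Q[:,1],Q[:,2],1);r=Q[:,2]-np.polyval(k,Q[:,1]);Q=Q[abs(r)<4]
    k=np.polyfit(Q[:,1],Q[:,2],1);print(n,len(Q),"bar rise rad",np.arctan(-k[0]).round(3),"z at y=-100,-150",np.polyval(k,[-100,-150]).round(1),"ymin",Q[:,1].min())
E
python3 -c "
from h import *
lever(0);lever(6);lever(7)"
```

```text
t: 13.48
tcp_pos: [0.5947, -0.1296, 0.2738]
tool_rot: [180.0, 0.1, 99.9]
contact_force: [-0.2, -2.0, 6.1]
gripper_width: -0.002
t 13.47 tcp [ 0.5947 -0.1296  0.2738] rot [1.7997e+02 1.1000e-01 9.9940e+01] q [ 38.  30. -40. 101.  23.  57.  -0.] F [-0.2 -2.   6.1] w -0.002
dp cm [ 0.   -0.09  0.38] dr [ 0.001  0.002 -0.001]
side 103 bar rise rad 0.492 z at y=-100,-150 [100.7 127.5] ymin -158.64363753510673
top 100 bar rise rad 0.512 z at y=-100,-150 [101.9 130. ] ymin -159.06532684055747
side 102 bar rise rad 0.496 z at y=-100,-150 [100.8 127.9] ymin -158.16068952791827
top 95 bar rise rad 0.521 z at y=-100,-150 [101.2 129.9] ymin -159.06192120163232
side 81 bar rise rad 0.052 z at y=-100,-150 [86.5 89.1] ymin -159.99522630477696
top 105 bar rise rad 0.028 z at y=-100,-150 [88.5 89.9] ymin -159.50003035979208
```

View pics/c7.png

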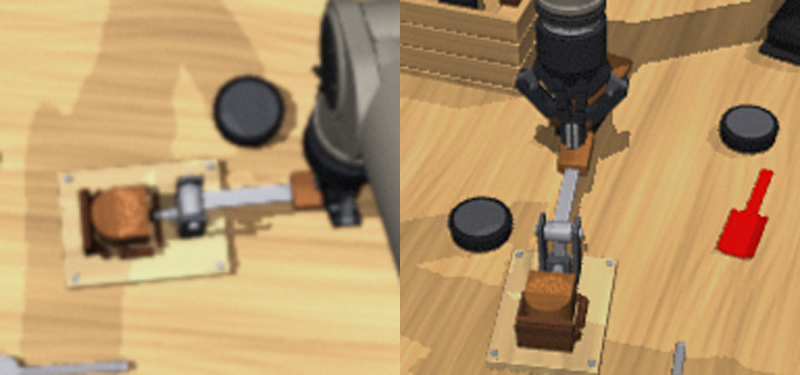

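The plunger now touches the heel's flat face (top crop (160,213)); the bar still rises about 0.03 rad. I press about 4 mm more.

```bash
python3 -m creep '[{"claw":-1,"dp":[0,0,0.3],"dr":[0,0,0]},{"claw":-1,"dp":[0,0,0.2],"dr":[0,0,0]},{"claw":-1,"dp":[0,0,0],"dr":[0,0,0]},{"claw":-1,"dp":[0,0,0],"dr":[0,0,0]}]'
python3 - <<'E'
from h import *
for n in("side","top"):
    p,d=optics.get_image(n); cv2.imwrite(f"pics/{n}8.png",p[:,:,::-1]); np.save(f"pics/{n}8.npy",d)
togo([.5938,-.1297,.27],100);lever(8)
a=cv2.resize(cv2.imread("pics/top8.png")[140:290,260:420],(400,375),interpolation=2)
b=cv2.resize(cv2.imread("pics/side8.png")[130:310,230:422],(400,375),interpolation=2)
cv2.imwrite("pics/c8.png",np.hstack([a,b]))
P=cloud("side",np.load("pics/side8.npy"));Z=P[...,2]
a=P[...,:2]-np.array([.5583,.0652]);th=np.radians(10);a=np.stack([a@[np.cos(th),np.sin(th)],a@[-np.sin(th),np.cos(th)],Z],-1)*1000
Q=a[(Z>.0605)&(Z<.071)&(np.hypot(a[...,0],a[...,1])<45)]
print(len(Q),np.percentile(Q[:,2],[2,50,98]),np.linalg.lstsq(np.c_[Q[:,:2],np.ones(len(Q))],Q[:,2],rcond=None)[0],cv2.minAreaRect(Q[:,:2].astype(np.float32)))
E
```

```text
t: 14.08
tcp_pos: [0.5947, -0.1299, 0.2694]
tool_rot: [180.0, 0.2, 99.9]
contact_force: [-0.5, -1.8, 8.1]
gripper_width: 0.001
t 14.18 tcp [ 0.5947 -0.1299  0.2694] rot [1.7996e+02 1.6000e-01 9.9920e+01] q [ 38.  31. -39. 101.  23.  57.  -1.] F [-0.6 -1.4  7.9] w -0.002
dp cm [ 0.03 -0.08 -0.06] dr [ 0.001  0.003 -0.001]
side 73 bar rise rad -0.019 z at y=-100,-150 [87.3 86.3] ymin -159.47372121694931
top 100 bar rise rad -0.009 z at y=-100,-150 [87.9 87.5] ymin -159.90314817402592
403 [61.05308199 64.42087703 68.1472603 ] [-6.53770003e-03  1.50260187e-03  6.43394187e+01] ((0.4604053497314453, -1.2633686065673828), (49.79293441772461, 58.79460144042969), 1.1560592651367188)
```

View pics/c8.png

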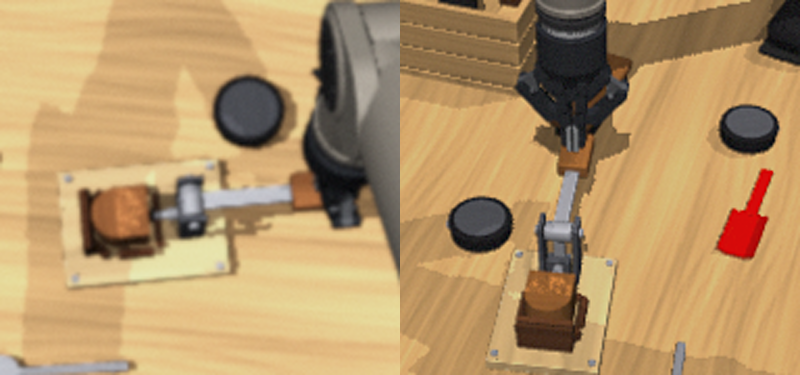

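The bar is level in both views (−0.02 and −0.01 rad). The push is 8 N, the pad is at 96 mm, and the heel is flat with the plunger on it. Handing in.

```bash
python3 -c "
from rig import ctrl
print(ctrl.hand_in())"
```

```text
the job is handed in; nothing more can be done
None
```

I set the brown D-shaped heel in the jig pocket, round back to the tall stop, and let go of it with the lever still up. I then pressed the lever down by its pad with shut fingers and handed in at about 14.2 s, still holding it.

**Last checks:**
- **Lever:** the bar measured −0.02 rad from level in the side view and −0.01 in the top view. The pad top is at about 96 mm, against the 97 mm given for level.
- **Push:** 8 N at the wrist, as expected for a clamped heel.
- **Heel:** its top reads 64.4 mm, against 65 mm for a seated heel. Tilt is under 0.01, and the plunger looks to be on the flat face.

**Disagreements:** the two cameras differed by about 2 to 3.5 mm in position. I corrected for this using the fingertips and by measuring the heel relative to the jig. With the lever up, the fitted bar slope read about 0.5 rad instead of 0.45, so the angle readings are only good to a few hundredths. I did not re-measure the tins, brush, shoe horn, dauber or offcut at the end. No unexpected contact force showed in the readings taken along the way.

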